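# Pack the jeweller's doming kit into its wooden box

## Task

Put the doming kit away: draw the steel punch up out of the bore in the dark wooden doming block and hang it upright in the open notch at the end of the low wooden box, its head resting on the two prongs. Pack the doming block and the lidded glass jar into the box beside the wax brick that is already there, all three standing upright and flat on the box's floor. Never tip the jar or let it fall, and leave the other things on the bench where they are.

Things in the scene. Friction and masses are not known exactly. Their poses are not given: they have to be found in the camera images.
- box: Low open wooden box, fixed to the bench. Outside 78 (x) x 203 (y) x 30 mm high; walls 8 mm, floor 6 mm; inside 62 (x) x 187 (y) x 24 mm deep. Origin: centre of its underside, z up, y along its length. On its -y end stands a wooden fork with a notch for the punch, 60 mm wide (x), 56 mm tall, reaching 38 mm out from the end wall.
- box_in (a point): Centre of the box's inner floor (6 mm above the box's origin); axes as the box's.
- box_notch (a point): Parking point in the fork's notch, axes as the box's: midway between the two prongs, level with their tops (56 mm above the bench), at y = -121.5 mm in the box's frame. The prongs are 32 mm long (y) and 21 mm wide; the slot between them is 18 mm wide, open at top, bottom and far (-y) side. The punch's collar point belongs here.
- block: Dark hardwood doming block, 56 (x) x 70 (y) x 60 mm high, round hollows marked on its faces; it stands on the bench, top up. Origin: centre of its underside. In the centre of its top a 16 mm bore, 40 mm deep, holds the punch at the start. It fits into the box only with its 70 mm side along the box's length.
- punch: Steel doming punch, 91 mm long, standing in the block's bore at the start. Shank 14 mm diameter and 50 mm long; on top a round head 28 mm diameter and 41 mm tall (straight-sided for 30 mm, then domed). Origin: centre of the shank's lower end; z along the shank to the head.
- punch_collar (a point): Centre of the underside of the punch's head, 50 mm above the punch's origin.
- jar: Squat lidded glass jar with a paper band, standing upright: 58 mm diameter up to 64 mm, metal lid 55 mm diameter above that, 85 mm tall in all. Origin: centre of its underside.
- brick: Green wax brick, 58 (x) x 50 (y) x 44 mm high, loose in the +y end of the box from the start. Origin: centre of its underside. It stays in the box (it may be nudged along it).
- waxtube: Bystander: upright green wax cylinder, 42 mm diameter, 75 mm tall. Origin: centre of its underside.
- hammer: Bystander: hammer lying on the bench, 220 mm long. Origin: under its middle.
- gluetube: Bystander: flat white tube lying down, 115 x 30 x 22 mm. Origin: under the middle of its body.
- steelblock: Bystander: flat square steel bench block, 65 x 65 x 22 mm. Origin: centre of its underside.
- file: Bystander: thin tool with a wooden handle lying on the bench, 200 mm long. Origin: under its middle.
Mind the look-alikes: they are no part of the job. Leave any yellow look-alike of the jar alone.

How it is judged:
At the end, for the whole second after the job is handed in: Punch hanging upright (within 0.1 rad) in the fork's slot, its collar within 7 mm of the notch point horizontally and within 4 mm in height; block, jar and wax brick all inside the box, upright (within 0.07 rad), their undersides within 4 mm of its floor; everything at rest (under 20 mm/s) (x of block in the frame of box_in between -0.006 and 0.006 m and y of block in the frame of box_in between -0.064 and 0.064 m and z of block in the frame of box_in between -0.004 and 0.004 m and angle between each of block, jar, brick's own z axis and vertical below 0.07 rad and linear speed of each of block, jar, brick, punch below 0.02 m/s and x of jar in the frame of box_in between -0.006 and 0.006 m and y of jar in the frame of box_in between -0.07 and 0.07 m and z of jar in the frame of box_in between -0.004 and 0.004 m and x of brick in the frame of box_in between -0.006 and 0.006 m and y of brick in the frame of box_in between -0.074 and 0.074 m and z of brick in the frame of box_in between -0.004 and 0.004 m and horizontal distance between punch_collar and box_notch below 0.007 m and z of punch_collar in the frame of box_notch between -0.004 and 0.004 m and angle between punch's own z axis and vertical below 0.1 rad); the robot touches nothing.
It fails at once if the jar is tipped by more than 0.6 rad (angle between jar's own z axis and vertical above 0.6 rad).
It fails at once if the jar is let fall (faster than 0.7 m/s while the fingers do not hold it) (linear speed of jar above 0.7 m/s and contact force between the fingers and jar below 0.5 N).
It fails at once if a bystander is moved by more than 30 mm (distance of any of waxtube, hammer, gluetube, steelblock, file from where it was at the start of the episode above 0.03 m).
It also fails if it takes over 72 s, if anything falls off the work surface, if the arm or the gripper's body presses on something with over 40 N, if the wrist force passes 120 N, or if a joint passes its speed limit or range.

## Robot

A 7-joint arm with a two-finger parallel gripper is mounted at the origin on the work surface. World frame = base frame: x ahead of the robot, y to its left, z up, the work surface at z = 0. Lengths are in m, angles in rad, forces in N, time in s.
With the tool pointing down it reaches from about 0.4 to 0.85 m from the base axis. Payload 4.5 kg.
Tool frame: the origin (TCP) lies midway between the tips of the shut fingers; the grasp point (between the pads) lies 19 mm behind it; z points along the fingers, y is the line along which they close (so a half turn about z gives the same grasp; the last joint's range is limited). The gripper opens to 88 mm and grips with 3 to 60 N. Pads are 18 mm wide; open, the fingers measure 123 mm over their backs; the gripper's body (75 mm by 187 mm) begins 45 mm behind the grasp point.
Start: joints at [-1.157, 0.689, -0.195, 1.565, 0.157, 0.902, -0.215], TCP at [0.232, 0.58, 0.239] pointing down, gripper open.
Joint ranges: [-3.01, 3.01], [-0.46, 2.08], [-1.47, 1.51], [0.13, 2.56], [-1, 4.14], [0.04, 2.09], [-2.66, 2.66]. Speed limits (rad/s): [2.57, 2.57, 3.14, 3.14, 3.14, 3.14, 3.14].

## Interface

Orientations are given as a unit quaternion [x, y, z, w].
In Python, from plant import r gives the robot as it stands.
- The arm moves only by the tool move_arm, never from a script. Its argument "targets" is a list that holds one entry, the list of rows, each a list of 7 numbers: the opening, from 0 (shut) to 1 (fully open), then the shift along the tool's x, y, z in mm, then the turn, a rotation vector about the tool's x, y, z in degrees. In form: [[[claw, dx, dy, dz, ax, ay, az], ...]]. A call has 1 to 10 rows; each row is the pose to reach, as a shift and turn from the pose commanded when the call began, along the tool's axes at that moment; what a row does not reach only later rows make up. A row lasts 1/8 s, in which the tool goes at most 62.5 mm and 10.7 degrees, less where a joint would pass 70% of its speed; a pose out of reach is approached as far as the arm can. A call with a gripper value outside its range is refused whole. The fingers move at their own pace and stop on an object; "newtons" is the grip in N (left out, the last holds). Time passes only in rows, so rows that repeat a pose let the fingers close. It gives the time, the measured TCP pose, the force, the opening and the grip force at its end, in the units of the state.
- r.get_state(): the state, without advancing time (a new reading comes with each control period).
- r.snapshot(name): name is "scene" or "top"; returns the picture (400x640x3 uint8, red, green, blue); there is no depth.
- r.camera_info(name): a dict with "fx", "fy", "cx", "cy" (pixels), "k1" (the pictures are not rectified: a ray, as slopes to the right and down, at radius r is drawn at 1 + k1 r^2 times it, then the intrinsics apply), "R" (3x3) and "t" (3): a world point X has camera coordinates R X + t. Camera axes: x right, y down, z forward; pixel columns grow to the right and rows downward; lengths in m; the calibration is good to about 2 mm. A picture is of the moment at which its call begins. camera_info takes no time and is no camera call.
- r.finish_job(): hands the job in; it is judged then, once.
The state is a dict: "clock": time; "q": joint angles; "qd": joint speeds; "joint_torque": joint torques, N m; "tool_pos": TCP position; "eef_rot": TCP orientation; "contact_force": force on the tool from outside, world axes, zero at the start; "moment": the same for the moment, N m; "opening": opening from 0.0 (shut) to 1.0 (fully open); "finger_force": force on a finger pad.
Only numpy, scipy, OpenCV 4.12 (cv2) and the standard library are available. Lean on these libraries where they do the work, as an engineer would, in place of code of your own. Each camera call takes 0.05 s, during which the arm holds its last target. There are 200 camera calls.

## Working session

There is one attempt and no reset: what is moved stays moved. The work goes in short steps, Python scripts to look and compute and a tool call to move; the robot and the scene stay as the last step left them, time stands still between calls to the robot, and variables do not carry over. Pictures are saved under pics/ and viewed, at most 10 in all, crops included, and the job is handed in when it is done.

Besides the shell and the picture viewer there is one more tool, called as a command line: name --argument value ..., lists and objects as JSON in quotes. move_arm: Moves the arm, as the interface text tells. Its arguments: {"type":"object","properties":{"targets":{"type":"array","items":{"type":"array","items":{"type":"array","items":{"type":"number"}}}},"newtons":{"type":"number"}},"required":["targets"]}

```bash
ls; mkdir -p pics
python3 - <<'E'
from plant import r
import cv2
s=r.get_state(); print(s)
for n in("scene","top"):
    cv2.imwrite(f"pics/{n}0.png",r.snapshot(n)[:,:,::-1]); print(n,r.camera_info(n))
E
```

```text
pics
{'clock': 0.0, 'q': array([-1.15719129,  0.69002046, -0.19451783,  1.56635676,  0.15731581,
        0.90250355, -0.21507941]), 'qd': array([ 0.00095726, -0.00059364,  0.00230318,  0.00103346,  0.0008888 ,
       -0.00088477, -0.00034836]), 'joint_torque': array([-2.32276670e-04, -5.27565479e+01, -1.26695450e+00, -1.53430277e+01,
       -5.26409259e-02,  6.47666340e-03,  1.78392452e-04]), 'tool_pos': array([0.23152124, 0.57984097, 0.23788399]), 'eef_rot': array([ 1.88704487e-01,  9.82033462e-01, -9.40914705e-04, -1.07098210e-04]), 'contact_force': array([-0.22669876,  0.27731237,  0.02580456]), 'moment': array([ 0.03085108,  0.00033661, -0.03335054]), 'finger_force': 0.0, 'opening': 0.9999857613433679}
scene {'fx': 392.98968674299937, 'fy': 392.98968674299937, 'cx': 321.3107081375372, 'cy': 200.89803498448495, 'k1': -0.10014146244546225, 'R': array([[ 0.4661768 ,  0.88454568, -0.01606647],
       [ 0.71760845, -0.38869337, -0.5778889 ],
       [-0.51741406,  0.25786896, -0.81595728]]), 't': array([-0.22923307, -0.33242493,  1.11893684])}
top {'fx': 365.5386259041704, 'fy': 365.5386259041704, 'cx': 321.5536580019645, 'cy': 203.30033375022066, 'k1': 0.01340298891204812, 'R': array([[-0.01216903, -0.99990658,  0.00622438],
       [-0.99816353,  0.01177792, -0.05942097],
       [ 0.05934211, -0.00693605, -0.99821361]]), 't': array([0.01097485, 0.52653604, 0.83125518])}
```

View pics/scene0.png

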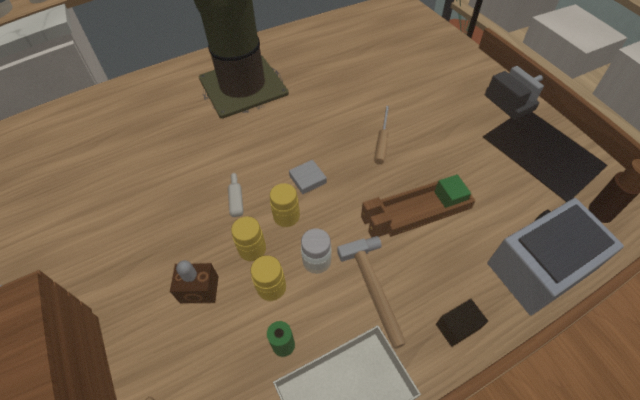

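View pics/top0.png

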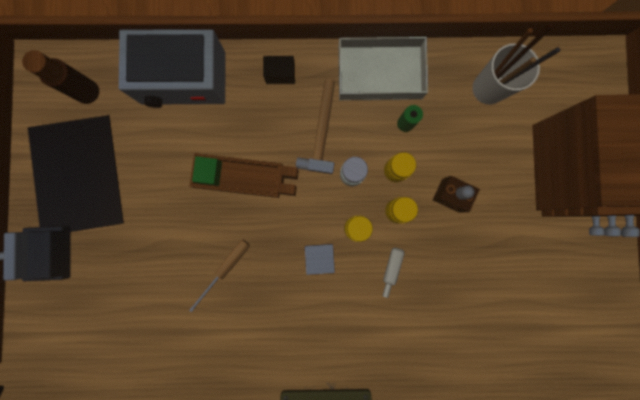

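The top view shows the box at (190–297, 153–196) with the brick at its left end and the fork at the right. The jar is at (354,171), the block with the punch at (457,193), the yellow jars around (402,166), (403,210) and (359,228), and the hammer head at (315,166). Next I'll take measurements from enlarged crops.

```bash
cat > h.py <<'E'
import numpy as np, cv2
from plant import r
from scipy.spatial.transform import Rotation as Ro
def K(c): return np.array([[c["fx"],0,c["cx"]],[0,c["fy"],c["cy"]],[0,0,1]])
def ray(n,px):
    c=r.camera_info(n); u=cv2.undistortPoints(np.array([[px]],float),K(c),np.array([c["k1"],0,0,0.]))[0,0]
    R=np.array(c["R"]); return -R.T@np.array(c["t"]), R.T@np.array([u[0],u[1],1])
def onz(n,px,z):
    o,d=ray(n,px); return o+d*(z-o[2])/d[2]
def proj(n,X):
    c=r.camera_info(n); return cv2.projectPoints(np.array(X,float).reshape(-1,1,3),cv2.Rodrigues(np.array(c["R"]))[0],np.array(c["t"]),K(c),np.array([c["k1"],0,0,0.]))[0][:,0]
def tri(a,b):
    (o,d),(p,e)=ray("scene",a),ray("top",b); d=d/np.linalg.norm(d); e=e/np.linalg.norm(e)
    s=np.linalg.lstsq(np.c_[d,-e],p-o,rcond=None)[0]; A=o+d*s[0]; B=p+e*s[1]; return (A+B)/2,np.linalg.norm(A-B)
def togo(x,y,z,yaw):
    """mm shift in tool axes and az turn (deg) to TCP x,y,z with closing line at yaw (deg, world), tool down"""
    s=r.get_state(); R=Ro.from_quat(s["eef_rot"]); M=R.as_matrix()
    cur=np.degrees(np.arctan2(M[1,1],M[0,1])); dy=(yaw-cur+90)%180-90
    return np.round(M.T@(np.array([x,y,z])-s["tool_pos"])*1000,1), "cur closing yaw",round(cur,1),"az",round(-dy,1),"tilt",np.round(M[:,2],3)
E
python3 - <<'E'
import cv2
a=cv2.imread("pics/top0.png")[100:260,180:490]; b=cv2.imread("pics/scene0.png")[160:310,160:480]
cv2.imwrite("pics/topc.png",cv2.convertScaleAbs(cv2.resize(a,None,fx=2.5,fy=2.5,interpolation=2),alpha=1.8))
cv2.imwrite("pics/scenec.png",cv2.convertScaleAbs(cv2.resize(b,None,fx=2.5,fy=2.5,interpolation=2),alpha=1.6))
E
```

```text
(no output)
```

View pics/topc.png

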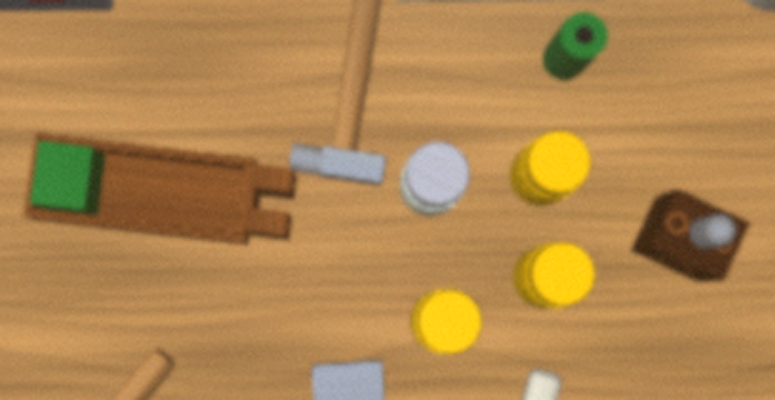

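View pics/scenec.png

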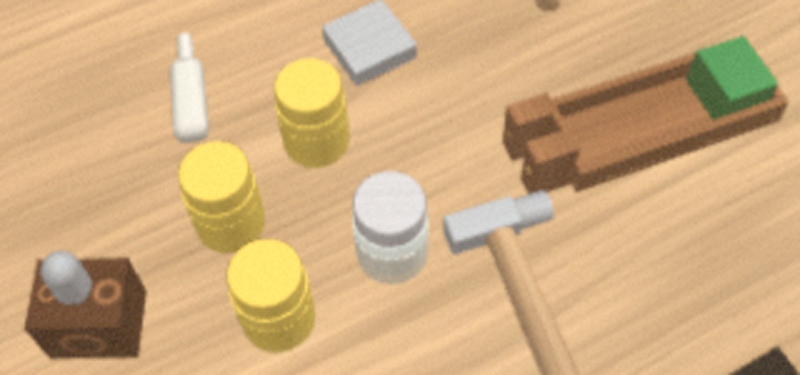

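The crops show the box rim corners in topc at about (38,134), (27,217), (246,243) and (256,160). The jar lid is at (435,173), the punch head at (712,230), and the block's outline runs through (677,191), (748,222), (712,280) and (633,250). Masks will refine these.

```bash
cat > m1.py <<'E'
from h import *
im={n:cv2.imread(f"pics/{n}0.png") for n in("scene","top")}
def cont(n,mask,roi):
    x0,y0,x1,y1=roi; m=np.zeros_like(mask); m[y0:y1,x0:x1]=mask[y0:y1,x0:x1]
    c,_=cv2.findContours(m,cv2.RETR_EXTERNAL,cv2.CHAIN_APPROX_NONE); return max(c,key=cv2.contourArea)
hsv={n:cv2.cvtColor(im[n],cv2.COLOR_BGR2HSV) for n in im}
# dark block: sample
for n,p in(("top",(447,200)),("scene",(190,288)),("top",(240,175)),("top",(255,230)),("scene",(430,208)),("scene",(330,330)),("top",(354,170)),("top",(465,192)),("scene",(316,240)),("scene",(190,268))):
    print(n,p,hsv[n][p[1],p[0]])
T=lambda u,v:(180+u/2.5-.3,100+v/2.5-.3)
S=lambda u,v:(160+u/2.5-.3,160+v/2.5-.3)
print("box rim",[np.round(onz("top",T(*p),.03),4) for p in((38,134),(27,217),(246,243),(256,160))])
print("box rim scene",[np.round(onz("scene",S(*p),.03),4) for p in((785,102),(578,187))])
print("prongs top",[np.round(onz("top",T(*p),.056),4) for p in((296,171),(293,192),(290,214),(288,237),(257,168),(250,236))])
print("prongs scene",[np.round(onz("scene",S(*p),.056),4) for p in((506,103),(548,95),(525,151),(573,141))])
print("lid",onz("top",T(435,173),.085),onz("scene",S(390,203),.085))
print("punch",onz("top",T(715,229),.111),onz("scene",S(61,263),.111))
print("block top", [np.round(onz("top",T(*p),.06),4) for p in((677,191),(748,222),(722,280),(650,247))])
print("block scene", [np.round(onz("scene",S(*p),.06),4) for p in((40,260),(130,259),(138,304),(28,308))])
print("hammer",[np.round(onz("top",T(*p),.02),4) for p in((384,155),(384,183),(291,145),(292,170))])
for p in((558,163),(562,274),(447,322)):print("yel",onz("top",T(*p),.085))
E
python3 m1.py
```

```text
top (447, 200) [ 13 176  42]
scene (190, 288) [ 12 138  72]
top (240, 175) [ 13 170  78]
top (255, 230) [ 16 136 101]
scene (430, 208) [ 14 130 116]
scene (330, 330) [ 17  94 141]
top (354, 170) [120  18 115]
top (465, 192) [110  17  92]
scene (316, 240) [ 10  10 147]
scene (190, 268) [ 15  10 100]
box rim [array([0.6437, 0.293 , 0.03  ]), array([0.5676, 0.3024, 0.03  ]), array([0.5415, 0.1036, 0.03  ]), array([0.6177, 0.094 , 0.03  ])]
box rim scene [array([0.6446, 0.2924, 0.03  ]), array([0.6292, 0.0871, 0.03  ])]
prongs top [array([0.603, 0.056, 0.056]), array([0.5843, 0.0588, 0.056 ]), array([0.5648, 0.0616, 0.056 ]), array([0.5444, 0.0636, 0.056 ]), array([0.6061, 0.0905, 0.056 ]), array([0.5457, 0.0971, 0.056 ])]
prongs scene [array([0.5451, 0.0679, 0.056 ]), array([0.5547, 0.1027, 0.056 ]), array([0.5925, 0.0569, 0.056 ]), array([0.6028, 0.0958, 0.056 ])]
lid [ 0.59541305 -0.06451987  0.085     ] [ 0.5983935  -0.06634995  0.085     ]
punch [ 0.5422208  -0.29192943  0.111     ] [ 0.5469055  -0.29533292  0.111     ]
block top [array([ 0.5807, -0.2802,  0.06  ]), array([ 0.5525, -0.3417,  0.06  ]), array([ 0.5017, -0.317 ,  0.06  ]), array([ 0.5315, -0.2549,  0.06  ])]
block scene [array([ 0.5052, -0.3158,  0.06  ]), array([ 0.5365, -0.2541,  0.06  ]), array([ 0.5739, -0.2608,  0.06  ]), array([ 0.5392, -0.335 ,  0.06  ])]
hammer [array([ 0.6227, -0.0237,  0.02  ]), array([ 0.5966, -0.0234,  0.02  ]), array([0.6331, 0.0625, 0.02  ]), array([0.6097, 0.0617, 0.02  ])]
yel [ 0.60281595 -0.17003382  0.085     ]
yel [ 0.50764698 -0.1710437   0.085     ]
yel [ 0.46809614 -0.07248397  0.085     ]
```

Run:
```python
from h import *
P={}
for n,roi in(("top",(450,182,478,203)),("scene",(172,258,205,284))):
    g=cv2.imread(f"pics/{n}0.png"); h=cv2.cvtColor(g,cv2.COLOR_BGR2HSV)
    m=((h[...,1]<70)&(h[...,2]>50)).astype(np.uint8); k=np.zeros_like(m); x0,y0,x1,y1=roi;k[y0:y1,x0:x1]=m[y0:y1,x0:x1]
    c=max(cv2.findContours(k,0,1)[0],key=cv2.contourArea); M=cv2.moments(c); P[n]=(M["m10"]/M["m00"],M["m01"]/M["m00"]); print(n,P[n],cv2.minAreaRect(c),[np.round(onz(n,P[n],z),4) for z in(.085,.095)])
print("punch",tri(P["scene"],P["top"]))
T=lambda u,v:(180+u/2.5-.3,100+v/2.5-.3)
print("brick",[np.round(onz("top",T(*p),.05),4) for p in((37,140),(98,148),(91,212),(30,206))])
print(togo(.50,.30,.25,-7.5)); print(togo(.542,-.296,.20,-7.5))
```

```text
top (464.88362919132146, 191.96844181459565) ((464.794189453125, 192.17648315429688), (12.369317054748535, 18.432706832885742), 75.96376037597656) [array([ 0.5431, -0.3006,  0.085 ]), array([ 0.5422, -0.2966,  0.095 ])]
scene (185.96308724832215, 270.56767337807605) ((186.18002319335938, 270.7400207519531), (23.0, 16.200000762939453), 53.13010025024414) [array([ 0.5432, -0.299 ,  0.085 ]), array([ 0.5492, -0.2977,  0.095 ])]
punch (array([ 0.54326092, -0.29960589,  0.08572159]), np.float64(0.0014480348565441435))
brick [array([0.6343, 0.287 , 0.05  ]), array([0.6266, 0.2328, 0.05  ]), array([0.5692, 0.2388, 0.05  ]), array([0.5752, 0.2928, 0.05  ])]
(array([-353.1, -160.5,  -11.7]), 'cur closing yaw', np.float64(68.2), 'az', np.float64(75.7), 'tilt', array([-0.001, -0.002, -1.   ]))
(array([-613. , -698.4,   39.2]), 'cur closing yaw', np.float64(68.2), 'az', np.float64(75.7), 'tilt', array([-0.001, -0.002, -1.   ]))
```

move_arm --targets '[[[0.8, -353, -160, -12, 0, 0, 75.7], [0.8, -353, -160, -12, 0, 0, 75.7], [0.8, -353, -160, -12, 0, 0, 75.7], [0.8, -353, -160, -12, 0, 0, 75.7], [0.8, -353, -160, -12, 0, 0, 75.7], [0.8, -353, -160, -12, 0, 0, 75.7], [0.8, -353, -160, -12, 0, 0, 75.7], [0.8, -613, -700, 38, 0, 0, 75.7], [0.8, -613, -700, 38, 0, 0, 75.7], [0.8, -613, -700, 38, 0, 0, 75.7]]]' --newtons 25

```text
clock: 1.35
tool_pos: [0.5129, 0.1129, 0.2347]
eef_rot: [0.751, 0.66, -0.0, -0.0]
contact_force: [0.7, 0.0, 0.8]
opening: 0.802
finger_force: 0.0
```

```bash
python3 -c "
from h import *
print(togo(.5428,-.299,.20,-7.5))"
```

```text
(array([-404.6,   82.9,   34.8]), 'cur closing yaw', np.float64(-7.4), 'az', np.float64(0.1), 'tilt', array([-0., -0., -1.]))
```

move_arm --targets '[[[0.8, -404, 83, 35, 0, 0, 0], [0.8, -404, 83, 35, 0, 0, 0], [0.8, -404, 83, 35, 0, 0, 0], [0.8, -404, 83, 35, 0, 0, 0], [0.8, -404, 83, 35, 0, 0, 0], [0.8, -404, 83, 35, 0, 0, 0], [0.8, -404, 83, 35, 0, 0, 0], [0.8, -404, 83, 35, 0, 0, 0], [0.8, -404, 83, 35, 0, 0, 0], [0.8, -404, 83, 35, 0, 0, 0]]]'

```text
clock: 2.6
tool_pos: [0.5434, -0.2945, 0.2001]
eef_rot: [0.751, 0.661, 0.0, -0.001]
contact_force: [0.4, -0.4, -0.3]
opening: 0.8
finger_force: 0.0
```

```bash
python3 -c "
from h import *
print(togo(.5428,-.299,.072,-7.5))"
```

```text
(array([ -4.7,  -0. , 128.1]), 'cur closing yaw', np.float64(-7.3), 'az', np.float64(0.2), 'tilt', array([-0.   ,  0.002, -1.   ]))
```

move_arm --targets '[[[0.8, 0, 0, 30, 0, 0, 0], [0.8, 0, 0, 60, 0, 0, 0], [0.8, 0, 0, 60, 0, 0, 0], [0.8, 0, 0, 60, 0, 0, 0]]]'

```text
clock: 3.1
tool_pos: [0.5438, -0.2963, 0.1412]
eef_rot: [0.751, 0.66, 0.0, 0.001]
contact_force: [0.0, -0.5, 0.5]
opening: 0.798
finger_force: 0.0
```

```bash
python3 -c "
from h import *
print(togo(.5428,-.299,.072,-7.5))
for n in('scene','top'): cv2.imwrite('pics/%s1.png'%n,r.snapshot(n)[:,:,::-1])
a=cv2.imread('pics/scene1.png')[140:310,100:300];b=cv2.imread('pics/top1.png')[110:280,390:590]
cv2.imwrite('pics/v1.png',cv2.convertScaleAbs(cv2.resize(np.hstack([a,b]),None,fx=2,fy=2,interpolation=2),alpha=1.6))
"
```

```text
(array([-2.8, -0.8, 69.2]), 'cur closing yaw', np.float64(-7.4), 'az', np.float64(0.1), 'tilt', array([ 0.001, -0.   , -1.   ]))
```

View pics/v1.png

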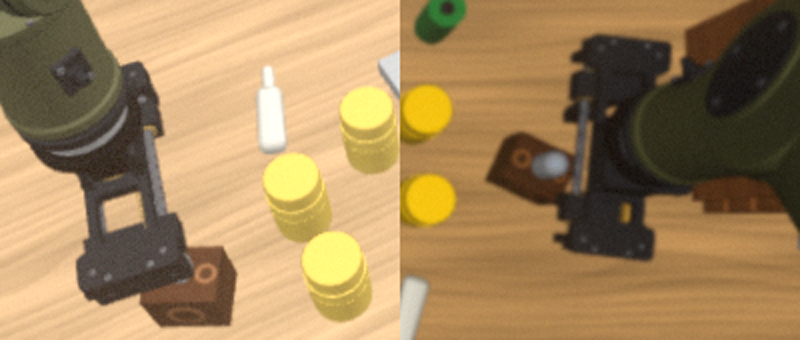

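The view shows the gripper straddling the punch with its fingers along world x, and the punch head at about (550,165) in the right half. I'll go down and close.

move_arm --targets '[[[0.8, -2, -1, 25, 0, 0, 0], [0.8, -2, -1, 50, 0, 0, 0], [0.8, -2, -1, 68, 0, 0, 0], [0.8, -2, -1, 68, 0, 0, 0], [0.1, -2, -1, 68, 0, 0, 0], [0.1, -2, -1, 68, 0, 0, 0], [0.1, -2, -1, 68, 0, 0, 0], [0.1, -2, -1, 68, 0, 0, 0], [0.1, -2, -1, 68, 0, 0, 0], [0.1, -2, -1, 68, 0, 0, 0]]]' --newtons 25

```text
clock: 4.45
tool_pos: [0.5419, -0.2987, 0.0723]
eef_rot: [0.752, 0.66, 0.0, 0.0]
contact_force: [0.8, 0.2, 2.3]
opening: 0.309
finger_force: 25.0
```

move_arm --targets '[[[0.1, 0, 0, -20, 0, 0, 0], [0.1, 0, 0, -45, 0, 0, 0], [0.1, 0, 0, -80, 0, 0, 0], [0.1, 0, 0, -115, 0, 0, 0], [0.1, 0, 0, -115, 0, 0, 0], [0.1, 0, 0, -115, 0, 0, 0]]]'

```text
clock: 5.2
tool_pos: [0.541, -0.2982, 0.1869]
eef_rot: [0.752, 0.66, -0.0, -0.001]
contact_force: [-0.6, -0.2, -2.2]
opening: 0.304
finger_force: 25.0
```

```bash
python3 -c "
from h import *
print(togo(.5768,.0778,.19,-7.5))
for n in('scene','top'): cv2.imwrite('pics/%s2.png'%n,r.snapshot(n)[:,:,::-1])
a=cv2.imread('pics/scene2.png')[140:310,100:300];b=cv2.imread('pics/top2.png')[110:280,390:590]
cv2.imwrite('pics/v2.png',cv2.convertScaleAbs(cv2.resize(np.hstack([a,b]),None,fx=2,fy=2,interpolation=2),alpha=1.6))
"
```

```text
(array([377.5, -13.4,  -2.9]), 'cur closing yaw', np.float64(-7.5), 'az', np.float64(0.0), 'tilt', array([-0.001,  0.001, -1.   ]))
```

View pics/v2.png

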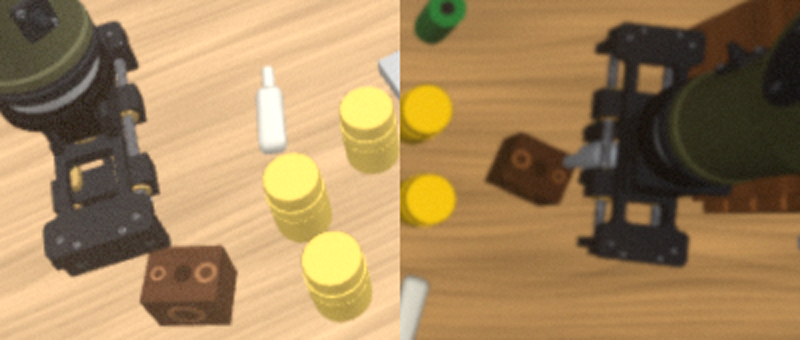

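The punch is clear of the block, its shank hanging at (585,158) in the right half. The open bore shows at (182,272) in the left half, so the block hasn't moved. Carrying it to the fork.

move_arm --targets '[[[0.1, 55, -2, -3, 0, 0, 0], [0.1, 110, -4, -3, 0, 0, 0], [0.1, 165, -6, -3, 0, 0, 0], [0.1, 220, -8, -3, 0, 0, 0], [0.1, 275, -10, -3, 0, 0, 0], [0.1, 330, -12, -3, 0, 0, 0], [0.1, 377.5, -13.4, -3, 0, 0, 0], [0.1, 377.5, -13.4, -3, 0, 0, 0], [0.1, 377.5, -13.4, -3, 0, 0, 0], [0.1, 377.5, -13.4, -3, 0, 0, 0]]]'

```text
clock: 6.55
tool_pos: [0.5771, 0.0753, 0.1897]
eef_rot: [0.753, 0.659, -0.001, 0.0]
contact_force: [-0.0, -0.6, -2.4]
opening: 0.308
finger_force: 25.0
```

```bash
python3 -c "
from h import *
print('bore',onz('scene',(191,276),.06)); print(proj('top',[[.5425,-.2987,.06]]),proj('scene',[[.5425,-.2987,.06]]))
print(togo(.5768,.0778,.12,-7.5))
"
```

```text
bore [ 0.5432048  -0.29715368  0.06      ]
[[459.48746162 193.27597698]] [[190.09431414 276.04255911]]
(array([ 2.5, -0.6, 69.7]), 'cur closing yaw', np.float64(-7.6), 'az', np.float64(-0.1), 'tilt', array([-0.001, -0.001, -1.   ]))
```

move_arm --targets '[[[0.1, 1, -0.5, 35, 0, 0, 0], [0.1, 1, -0.5, 66, 0, 0, 0], [0.1, 1, -0.5, 66, 0, 0, 0], [0.1, 1, -0.5, 66, 0, 0, 0], [0.1, 1, -0.5, 66, 0, 0, 0]]]'

```text
clock: 7.18
tool_pos: [0.5781, 0.0782, 0.1255]
eef_rot: [0.752, 0.659, 0.001, 0.001]
contact_force: [0.9, -0.3, -2.0]
opening: 0.307
finger_force: 25.0
```

```bash
python3 -c "
from h import *
print(togo(.5768,.0778,.058,-7.5))
for n in('scene','top'): cv2.imwrite('pics/%s3.png'%n,r.snapshot(n)[:,:,::-1])
a=cv2.imread('pics/scene3.png')[140:270,300:450];b=cv2.imread('pics/top3.png')[110:240,230:380]
cv2.imwrite('pics/v3.png',cv2.convertScaleAbs(cv2.resize(np.hstack([a,b]),None,fx=2.6,fy=2.6,interpolation=2),alpha=1.6))
"
```

```text
(array([-0.7, -1.4, 67.5]), 'cur closing yaw', np.float64(-7.5), 'az', np.float64(0.0), 'tilt', array([ 0.003,  0.   , -1.   ]))
```

View pics/v3.png

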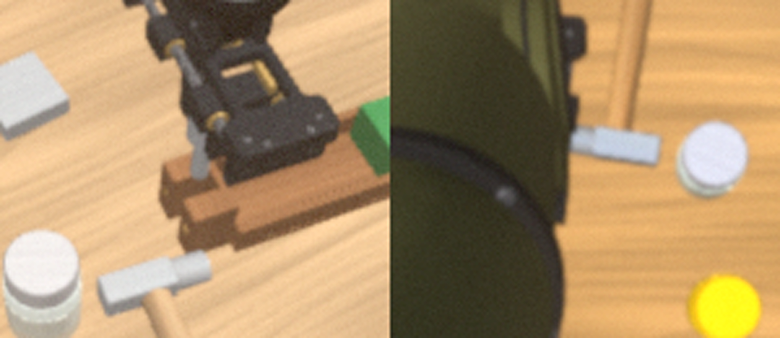

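The punch shank hangs above the fork, with its lower end at about (201,175) in the left crop. Next I'll check that against the projection.

```bash
python3 -c "
from h import *
C=np.array([.5926,.1983,0]);a=np.radians(-7.45);X=np.array([np.cos(a),np.sin(a),0]);Y=np.array([-np.sin(a),np.cos(a),0]);Z=np.array([0,0,1.])
f=lambda p:np.round((p-[300,140])*2.6+.8)
print('shank end',f(proj('scene',[[.5781,.0782,.0735],[.5781,.0782,.1]])))
P=[C+X*x+Y*y+Z*.056 for y in(-.1395,-.1075) for x in(-.03,-.009,.009,.03)]
print(f(proj('scene',P)))
im=cv2.cvtColor(cv2.imread('pics/scene3.png'),cv2.COLOR_BGR2HSV)
print(im[195:214,370:384,1])
"
```

```text
shank end [[198. 172.]
 [201. 151.]]
[[158. 161.]
 [168. 181.]
 [178. 199.]
 [189. 221.]
 [194. 149.]
 [206. 169.]
 [216. 187.]
 [227. 208.]]
[[ 98  98  89  70  36  12   9  12  16  56  59  79  67  85]
 [ 94  96  95  89  57  20  11   9  18  65  72  71  71  55]
 [ 93  95  96  87  59  20   8  12  27  51  81  83  65  96]
 [ 94  95 103  93  47  12   9  12  14  45  68  87  94  61]
 [107 113 110  94  49  12   9   9  16  27  58  61  73 102]
 [121 129 120  97  32  18  12   9   9  25  74  62  96  97]
 [126 133 122  89  23   9   9  17  15  17  49  95 115 113]
 [131 128 124  86  20  12  12  12  12  15  57 112 125 126]
 [130 126 120  75  18   6  17   9  15  26  68 122 123 124]
 [126 128 116  59  11   9  15  12  20  31  71 121 127 131]
 [126 132 117  59  17   9   9  12  12  39  79 128 135 133]
 [123 126 114  66  20  14  12   6  18  32  96 125 134 125]
 [132 130 121  86  26  18  18  18  24  44 104 117 127 126]
 [131 126 122 112  65  46  29  31  54  85 129 124 127 131]
 [130 135 141 127 113  99  77  91 105 114 126 115 132 133]
 [116 128 128 123 122 121 115 121 119 135 119 126 134 129]
 [124 131 116 124 126 124 124 124 117 131 122 119 131 134]
 [121 117 117 124 122 122 114 122 116 135 146 132 125 136]
 [122 128 119 119 119 124 117 124 118 134 130 136 129 135]]
```

move_arm --targets '[[[0.1, 0, -1.4, 0, 0, 0, 0], [0.1, 0, -1.4, 12, 0, 0, 0], [0.1, 0, -1.4, 24, 0, 0, 0], [0.1, 0, -1.4, 34, 0, 0, 0], [0.1, 0, -1.4, 34, 0, 0, 0]]]'

```text
clock: 7.9
tool_pos: [0.5753, 0.0786, 0.089]
eef_rot: [0.752, 0.66, -0.001, -0.0]
contact_force: [0.2, -0.3, -2.2]
opening: 0.308
finger_force: 25.0
```

move_arm --targets '[[[0.1, 0, 0.5, 12, 0, 0, 0], [0.1, 0, 0.5, 24, 0, 0, 0], [0.1, 0, 0.5, 29, 0, 0, 0], [0.1, 0, 0.5, 30, 0, 0, 0], [0.1, 0, 0.5, 30, 0, 0, 0]]]'

```text
clock: 8.52
tool_pos: [0.5762, 0.0786, 0.0602]
eef_rot: [0.752, 0.66, 0.0, -0.0]
contact_force: [-0.4, 0.4, -0.8]
opening: 0.304
finger_force: 25.0
```

move_arm --targets '[[[0.1, 0, 0, 2, 0, 0, 0], [0.1, 0, 0, 2, 0, 0, 0], [0.5, 0, 0, 2, 0, 0, 0], [0.6, 0, 0, 2, 0, 0, 0], [0.6, 0, 0, 2, 0, 0, 0], [0.6, 0, 0, 2, 0, 0, 0], [0.6, 0, 0, -15, 0, 0, 0], [0.6, 0, 0, -60, 0, 0, 0], [0.6, 0, 0, -120, 0, 0, 0], [0.6, 0, 0, -120, 0, 0, 0]]]'

```text
clock: 9.78
tool_pos: [0.5796, 0.0788, 0.1858]
eef_rot: [0.752, 0.659, 0.005, 0.003]
contact_force: [0.4, 0.1, 0.4]
opening: 0.598
finger_force: 0.0
```

```bash
python3 -c "
from h import *
print(togo(.5428,-.298,.18,-25.8))"
```

```text
(array([-378.4,   12.5,    4.7]), 'cur closing yaw', np.float64(-7.5), 'az', np.float64(18.3), 'tilt', array([ 0.011,  0.002, -1.   ]))
```

move_arm --targets '[[[0.85, -60, 2, 0, 0, 0, 5], [0.85, -120, 4, 0, 0, 0, 10], [0.85, -180, 6, 0, 0, 0, 18.3], [0.85, -240, 9, 0, 0, 0, 18.3], [0.85, -300, 11, 0, 0, 0, 18.3], [0.85, -350, 13, 0, 0, 0, 18.3], [0.85, -378, 14, 0, 0, 0, 18.3], [0.85, -378, 14, 0, 0, 0, 18.3], [0.85, -378, 14, 0, 0, 0, 18.3], [0.85, -378, 14, 0, 0, 0, 18.3]]]'

```text
clock: 11.02
tool_pos: [0.5416, -0.2955, 0.18]
eef_rot: [0.846, 0.533, 0.0, -0.001]
contact_force: [-0.2, -0.3, -1.2]
opening: 0.851
finger_force: 0.0
```

```bash
python3 -c "
from h import *
print(togo(.5428,-.298,.028,-25.8))
for n in('scene','top'): cv2.imwrite('pics/%s4.png'%n,r.snapshot(n)[:,:,::-1])
a=cv2.imread('pics/scene4.png')[140:310,100:300];a2=cv2.imread('pics/scene4.png')[150:250,350:490];b=cv2.imread('pics/top4.png')[140:240,170:310]
b=cv2.resize(np.vstack([a2,b]),(280,400),interpolation=2)
cv2.imwrite('pics/v4.png',cv2.convertScaleAbs(np.hstack([cv2.resize(a,(470,400),interpolation=2),b]),alpha=1.6))
"
```

```text
(array([ -2. ,   2.3, 152. ]), 'cur closing yaw', np.float64(-25.6), 'az', np.float64(0.2), 'tilt', array([-0.   ,  0.002, -1.   ]))
```

View pics/v4.png

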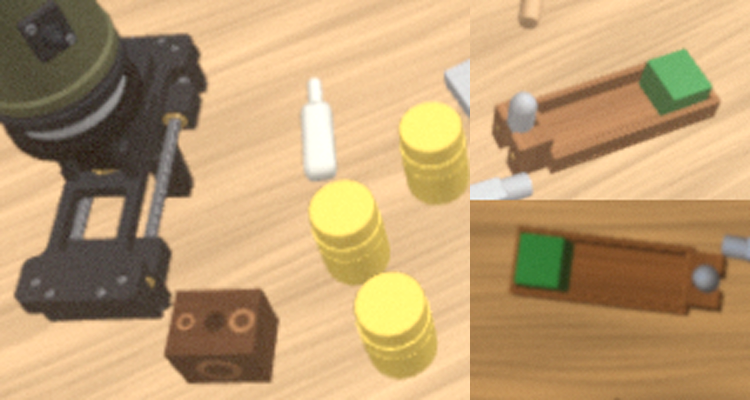

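The punch now hangs in the fork, upright at (522,110) and (705,280), and the block stands untouched with its bore at (215,321). Going down on the block.

move_arm --targets '[[[0.85, -1, 2, 50, 0, 0, 0], [0.85, -1, 2, 90, 0, 0, 0], [0.85, -1, 2, 125, 0, 0, 0], [0.85, -1, 2, 150, 0, 0, 0], [0.85, -1, 2, 150, 0, 0, 0], [0.4, -1, 2, 150, 0, 0, 0], [0.4, -1, 2, 150, 0, 0, 0], [0.4, -1, 2, 150, 0, 0, 0], [0.4, -1, 2, 150, 0, 0, 0], [0.4, -1, 2, 150, 0, 0, 0]]]' --newtons 25

```text
clock: 12.38
tool_pos: [0.5428, -0.2999, 0.0314]
eef_rot: [0.847, 0.532, 0.0, 0.0]
contact_force: [-0.4, 0.8, 7.1]
opening: 0.63
finger_force: 25.0
```

move_arm --targets '[[[0.4, 0, 0, -20, 0, 0, 0], [0.4, 0, 0, -60, 0, 0, 0], [0.4, 0, 0, -110, 0, 0, 0], [0.4, 0, 0, -140, 0, 0, 0], [0.4, 0, 0, -140, 0, 0, 0]]]'

```text
clock: 13.0
tool_pos: [0.5438, -0.3007, 0.1732]
eef_rot: [0.847, 0.532, 0.002, 0.003]
contact_force: [0.2, 0.4, -3.1]
opening: 0.63
finger_force: 25.0
```

```bash
python3 -c "
from h import *
print(togo(.5929,.2003,.17,-7.45))"
```

```text
(array([ 472.5, -173.7,    2.1]), 'cur closing yaw', np.float64(-25.8), 'az', np.float64(-18.3), 'tilt', array([ 0.006, -0.003, -1.   ]))
```

move_arm --targets '[[[0.4, 50, -18, 0, 0, 0, -2], [0.4, 105, -39, 0, 0, 0, -6], [0.4, 160, -59, 0, 0, 0, -10], [0.4, 215, -79, 0, 0, 0, -14], [0.4, 270, -99, 0, 0, 0, -18.3], [0.4, 325, -119, 0, 0, 0, -18.3], [0.4, 380, -140, 0, 0, 0, -18.3], [0.4, 430, -158, 0, 0, 0, -18.3], [0.4, 460, -169, 0, 0, 0, -18.3], [0.4, 472, -173, 0, 0, 0, -18.3]]]'

```text
clock: 14.25
tool_pos: [0.5901, 0.2032, 0.1684]
eef_rot: [0.75, 0.661, -0.001, -0.001]
contact_force: [-0.3, -1.6, -4.3]
opening: 0.639
finger_force: 25.0
```

move_arm --targets '[[[0.4, 0, 0, 20, 0, 0, 0], [0.4, 0, 0, 50, 0, 0, 0], [0.4, 0, 0, 70, 0, 0, 0], [0.4, 0, 0, 70, 0, 0, 0], [0.4, 0, 0, 70, 0, 0, 0], [0.4, 0, 0, 70, 0, 0, 0]]]'

```text
clock: 15.0
tool_pos: [0.5924, 0.2003, 0.1012]
eef_rot: [0.752, 0.659, 0.001, 0.0]
contact_force: [0.3, 0.1, -3.5]
opening: 0.633
finger_force: 25.0
```

```bash
python3 -c "
from h import *
print(togo(.5929,.2003,.038,-7.45))
for n in('scene','top'): cv2.imwrite('pics/%s5.png'%n,r.snapshot(n)[:,:,::-1])
a=cv2.imread('pics/scene5.png')[140:250,350:500];b=cv2.imread('pics/top5.png')[130:240,170:320]
cv2.imwrite('pics/v5.png',cv2.convertScaleAbs(cv2.resize(np.vstack([a,b]),None,fx=2.7,fy=2.7,interpolation=2),alpha=1.6))
"
```

```text
(array([ 0. ,  0.3, 63.2]), 'cur closing yaw', np.float64(-7.5), 'az', np.float64(-0.0), 'tilt', array([ 0.002,  0.   , -1.   ]))
```

View pics/v5.png

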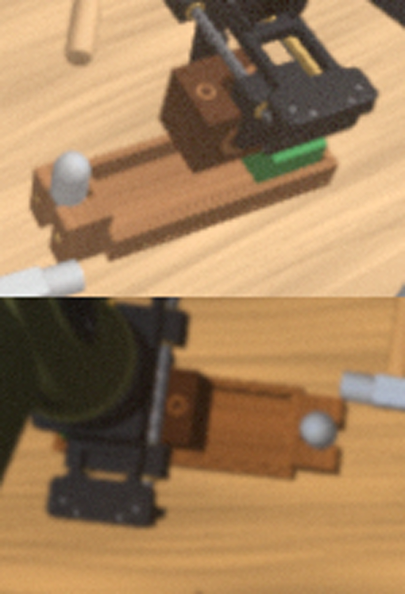

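The block hangs over the middle of the box, with its lower -y edge at (161,118)–(193,168) in the upper half, and the punch still in its notch at (320,430). Next: the edge in box coordinates.

```bash
cat >> h.py <<'E'
C=np.array([.5926,.1983,0]);_a=np.radians(-7.45);BX=np.array([np.cos(_a),np.sin(_a),0]);BY=np.array([-np.sin(_a),np.cos(_a),0])
def box(p): d=np.array(p)-C; return np.round([d@BX*1000,d@BY*1000,p[2]*1000],1)
E
python3 -c "
from h import *
s=lambda u,v:(350+u/2.7-.3,140+v/2.7-.3)
t=lambda u,v:(170+u/2.7-.3,130+(v-297)/2.7-.3)
for p in((161,118),(193,168)): print('blk',box(onz('scene',s(*p),.07)))
print('blk top',box(onz('top',t(209,412),.07)))
print('punch dome',box(onz('top',t(319,428),.097-.006)),tri(s(72,178),t(319,430)))
print('brick top -y edge',box(onz('scene',(0.4*690+160,0.4*80+160),.05)),box(onz('scene',(0.4*727+160,0.4*116+160),.05)))
print('outer +y rim corner', box(onz('scene',s(334,157),.03)), 'prong tip', box(onz('scene',s(33,173),.056)))
"
```

```text
blk [-27.1 -30.2  70. ]
blk [ 23.7 -29.9  70. ]
blk top [  4.4 -31.9  70. ]
punch dome [  -0.4 -123.5   91. ] (array([0.57758007, 0.07857686, 0.0726985 ]), np.float64(0.002538104525439624))
brick top -y edge [ 1.2 22.6 50. ] [44.8 32.9 50. ]
outer +y rim corner [ 33.1 103.4  30. ] prong tip [ -23.7 -138.7   56. ]
```

move_arm --targets '[[[0.4, -1.5, 0.3, 15, 0, 0, 0], [0.4, -1.5, 0.3, 25, 0, 0, 0], [0.4, -1.5, 0.3, 35, 0, 0, 0], [0.4, -1.5, 0.3, 35, 0, 0, 0]]]'

```text
clock: 15.6
tool_pos: [0.5909, 0.1988, 0.0638]
eef_rot: [0.752, 0.66, -0.001, -0.001]
contact_force: [0.2, -0.7, -4.5]
opening: 0.633
finger_force: 25.0
```

move_arm --targets '[[[0.4, 0, 0, 8, 0, 0, 0], [0.4, 0, 0, 16, 0, 0, 0], [0.4, 0, 0, 16, 0, 0, 0]]]'

```text
clock: 15.98
tool_pos: [0.5912, 0.1988, 0.0484]
eef_rot: [0.752, 0.66, -0.001, -0.0]
contact_force: [-0.1, 0.1, -3.7]
opening: 0.63
finger_force: 25.0
```

move_arm --targets '[[[0.4, 0, 1, 4, 0, 0, 0], [0.4, 0, 1, 8, 0, 0, 0], [0.4, 0, 1, 11, 0, 0, 0], [0.4, 0, 1, 11, 0, 0, 0]]]'

```text
clock: 16.48
tool_pos: [0.5925, 0.1988, 0.0379]
eef_rot: [0.752, 0.66, -0.0, -0.0]
contact_force: [0.4, 0.6, -3.6]
opening: 0.633
finger_force: 25.0
```

move_arm --targets '[[[0.4, 1.5, 0, 0.5, 0, 0, 0], [0.4, 3, 0, 0.5, 0, 0, 0], [0.4, 3, 0, 1.5, 0, 0, 0], [0.4, 3, 0, 1.5, 0, 0, 0]]]'

```text
clock: 16.98
tool_pos: [0.5933, 0.2025, 0.0374]
eef_rot: [0.751, 0.66, 0.001, -0.0]
contact_force: [-1.3, 1.5, 3.7]
opening: 0.632
finger_force: 25.0
```

Floor contact is confirmed, so I'll release and rise.

move_arm --targets '[[[0.72, 0, 0, 0, 0, 0, 0], [0.78, 0, 0, 0, 0, 0, 0], [0.78, 0, 0, 0, 0, 0, 0], [0.78, 0, 0, -20, 0, 0, 0], [0.78, 0, 0, -60, 0, 0, 0], [0.85, 0, 0, -110, 0, 0, 0], [0.85, 0, 0, -150, 0, 0, 0], [0.85, -60, 0, -150, 0, 0, 0], [0.85, -120, 0, -150, 0, 0, 0], [0.85, -180, 0, -150, 0, 0, 0]]]'

```text
clock: 18.23
tool_pos: [0.5699, 0.0215, 0.1883]
eef_rot: [0.752, 0.66, 0.001, 0.001]
contact_force: [0.9, -0.6, -0.0]
opening: 0.85
finger_force: 0.0
```

```bash
python3 -c "
from h import *
print(togo(.5965,-.0655,.19,-7.45))"
```

```text
(array([-82.9,  37.7,  -1.6]), 'cur closing yaw', np.float64(-7.4), 'az', np.float64(0.0), 'tilt', array([ 0.002, -0.   , -1.   ]))
```

move_arm --targets '[[[0.92, -50, 22, 0, 0, 0, 0], [0.92, -83, 37.7, 0, 0, 0, 0], [0.92, -83, 37.7, 0, 0, 0, 0], [0.92, -83, 37.7, 0, 0, 0, 0], [0.92, -83, 37.7, 0, 0, 0, 0]]]'

```text
clock: 18.85
tool_pos: [0.5962, -0.0618, 0.187]
eef_rot: [0.751, 0.661, 0.0, -0.0]
contact_force: [-1.0, 0.2, 0.4]
opening: 0.923
finger_force: 0.0
```

```bash
python3 -c "
from h import *
print(togo(.597,-.0655,.036,-7.45))
for n in('scene','top'): cv2.imwrite('pics/%s6.png'%n,r.snapshot(n)[:,:,::-1])
a=cv2.imread('pics/scene6.png')[140:300,260:500];b=cv2.imread('pics/top6.png')[120:230,170:410]
cv2.imwrite('pics/v6.png',cv2.convertScaleAbs(cv2.resize(np.vstack([a,b]),None,fx=2.2,fy=2.2,interpolation=2),alpha=1.6))
"
```

```text
(array([ -3.8,   1.2, 151. ]), 'cur closing yaw', np.float64(-7.3), 'az', np.float64(0.1), 'tilt', array([ 0.   ,  0.001, -1.   ]))
```

View pics/v6.png

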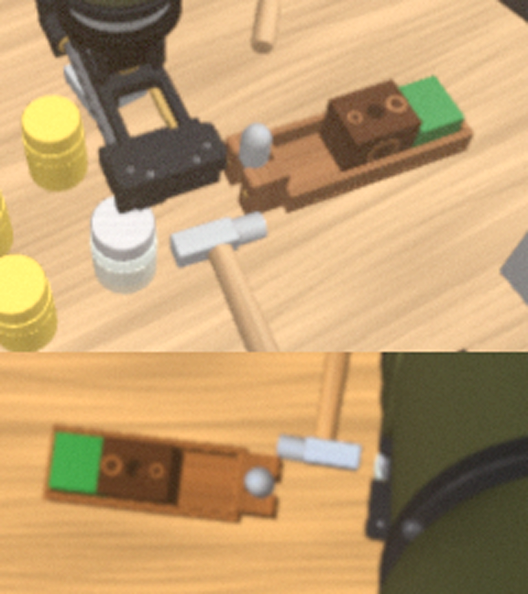

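The block stands flat in the box against the brick, its right end at (180,475) in the lower half. The punch hangs at (258,482), and the jar at (125,243) lies under the gripper. Now I'll compute the free space left for the jar and go down onto it.

```bash
python3 -c "
from h import *
g=cv2.cvtColor(cv2.imread('pics/top6.png'),cv2.COLOR_BGR2HSV)[...,2].astype(float)
for x in(-.015,0,.015):
  L=[(y,cv2.getRectSubPix(g.astype(np.float32),(1,1),tuple(map(float,proj('top',[C+BX*x+BY*y/1000+[0,0,.006]])[0])))[0,0]) for y in range(-100,0,4)]
  print(x,[(y,int(v)) for y,v in L])
p=(170+180/2.2-.3,120+(475-352)/2.2-.3)
print(box(onz('top',p,.006)),box(onz('top',p,.066)))
print('scene corner',box(onz('scene',(260+348/2.2-.3,140+167/2.2-.3),.03)))
"
```

```text
-0.015 [(-100, 103), (-96, 104), (-92, 107), (-88, 107), (-84, 104), (-80, 104), (-76, 104), (-72, 104), (-68, 105), (-64, 104), (-60, 104), (-56, 103), (-52, 103), (-48, 103), (-44, 103), (-40, 102), (-36, 102), (-32, 87), (-28, 54), (-24, 44), (-20, 45), (-16, 59), (-12, 62), (-8, 63), (-4, 62)]
0 [(-100, 91), (-96, 104), (-92, 110), (-88, 115), (-84, 111), (-80, 110), (-76, 109), (-72, 110), (-68, 110), (-64, 110), (-60, 108), (-56, 110), (-52, 109), (-48, 108), (-44, 110), (-40, 109), (-36, 107), (-32, 92), (-28, 57), (-24, 44), (-20, 47), (-16, 58), (-12, 66), (-8, 74), (-4, 79)]
0.015 [(-100, 107), (-96, 107), (-92, 111), (-88, 115), (-84, 115), (-80, 114), (-76, 112), (-72, 112), (-68, 113), (-64, 112), (-60, 113), (-56, 112), (-52, 113), (-48, 111), (-44, 112), (-40, 110), (-36, 109), (-32, 97), (-28, 57), (-24, 42), (-20, 46), (-16, 58), (-12, 65), (-8, 76), (-4, 82)]
[  5.6 -29.5   6. ] [ -1.2 -41.5  66. ]
scene corner [ 30.  -32.5  30. ]
```

move_arm --targets '[[[0.92, -2, 1, 30, 0, 0, 0], [0.92, -2, 1, 60, 0, 0, 0], [0.92, -2, 1, 60, 0, 0, 0]]]'

```text
clock: 19.32
tool_pos: [0.5953, -0.0649, 0.1248]
eef_rot: [0.751, 0.66, -0.002, -0.002]
contact_force: [-0.6, 0.0, -0.1]
opening: 0.919
finger_force: 0.0
```

```bash
python3 -c "
from h import *
print(togo(.597,-.0655,.036,-7.45))"
```

```text
(array([-0.4,  2.2, 88.8]), 'cur closing yaw', np.float64(-7.4), 'az', np.float64(0.1), 'tilt', array([-0.005,  0.001, -1.   ]))
```

move_arm --targets '[[[0.92, 0, 1.5, 30, 0, 0, 0], [0.92, 0, 1.5, 60, 0, 0, 0], [0.92, 0, 1.5, 88, 0, 0, 0], [0.92, 0, 1.5, 88, 0, 0, 0], [0.5, 0, 1.5, 88, 0, 0, 0], [0.5, 0, 1.5, 88, 0, 0, 0], [0.5, 0, 1.5, 88, 0, 0, 0], [0.5, 0, 1.5, 88, 0, 0, 0], [0.5, 0, 1.5, 88, 0, 0, 0]]]' --newtons 20

```text
clock: 20.45
tool_pos: [0.5981, -0.0661, 0.0398]
eef_rot: [0.752, 0.66, -0.0, -0.0]
contact_force: [-2.4, 0.4, 7.1]
opening: 0.652
finger_force: 20.0
```

move_arm --targets '[[[0.5, 0, 0, -8, 0, 0, 0], [0.5, 0, 0, -25, 0, 0, 0], [0.5, 0, 0, -60, 0, 0, 0], [0.5, 0, 0, -95, 0, 0, 0], [0.5, 0, 0, -130, 0, 0, 0], [0.5, 0, 0, -130, 0, 0, 0], [0.5, 0, 0, -130, 0, 0, 0]]]'

```text
clock: 21.32
tool_pos: [0.598, -0.066, 0.1682]
eef_rot: [0.752, 0.66, -0.0, -0.0]
contact_force: [-0.7, 0.3, -2.2]
opening: 0.652
finger_force: 20.0
```

```bash
python3 -c "
from h import *
t=C-.0617*BY; print(t,togo(t[0],t[1],.165,-7.45))"
```

```text
[0.58459992 0.13712085 0.        ] (array([199.6, -39.6,   3.3]), 'cur closing yaw', np.float64(-7.5), 'az', np.float64(-0.0), 'tilt', array([-0.001,  0.   , -1.   ]))
```

move_arm --targets '[[[0.5, 25, -5, 0, 0, 0, 0], [0.5, 60, -12, 0, 0, 0, 0], [0.5, 100, -20, 0, 0, 0, 0], [0.5, 140, -28, 0, 0, 0, 0], [0.5, 175, -35, 0, 0, 0, 0], [0.5, 192, -38, 0, 0, 0, 0], [0.5, 199.5, -39.6, 0, 0, 0, 0], [0.5, 199.5, -39.6, 0, 0, 0, 0], [0.5, 199.5, -39.6, 0, 0, 0, 0], [0.5, 199.5, -39.6, 0, 0, 0, 0]]]'

```text
clock: 22.58
tool_pos: [0.5855, 0.1353, 0.1687]
eef_rot: [0.752, 0.659, -0.0, 0.0]
contact_force: [0.2, -0.2, -2.6]
opening: 0.651
finger_force: 20.0
```

```bash
python3 -c "
from h import *
im=r.snapshot('scene')[:,:,::-1]; cv2.imwrite('pics/scene7.png',im)
s=r.get_state(); p=s['tool_pos']; print(box(p),togo(.5846,.1371,.06,-7.45))
zb=p[2]-.0398
for z in(0,.064,.085): print(z,proj('scene',[[p[0],p[1],zb+z]])[0], [proj('scene',[[p[0],p[1],zb+z]+BY*d])[0].round(1).tolist() for d in(-.029,.029)])
h=cv2.cvtColor(im,cv2.COLOR_BGR2HSV); m=((h[...,1]<45)&(h[...,2]>75)).astype(np.uint8)
c=proj('scene',[[p[0],p[1],zb+.03]])[0].astype(int); k=np.zeros_like(m); k[c[1]-40:c[1]+40,c[0]-45:c[0]+45]=m[c[1]-40:c[1]+40,c[0]-45:c[0]+45]
for q in cv2.findContours(k,0,1)[0]:
  if cv2.contourArea(q)>40: print(cv2.boundingRect(q),cv2.contourArea(q))
for y in range(c[1]-32,c[1]+36,4): print(y,c[0]-30,''.join('#' if v else '.' for v in k[y,c[0]-30:c[0]+31]))
"
```

```text
[  1.  -63.1 168.7] (array([  1.4,  -1. , 108.7]), 'cur closing yaw', np.float64(-7.6), 'az', np.float64(-0.1), 'tilt', array([ 0., -0., -1.]))
0 [406.02677847 180.15988639] [[392.4, 184.5], [419.4, 175.9]]
0.064 [411.67945774 157.81726853] [[397.1, 162.2], [425.9, 153.5]]
0.085 [413.70371102 149.76115559] [[398.8, 154.2], [428.3, 145.4]]
(369, 196, 15, 14) 143.5
(393, 142, 27, 49) 695.5
(400, 130, 20, 22) 70.5
138 378 ...........................##................................
142 378 ........................###.#.#######........................
146 378 .....................#########...#######.....................
150 378 ....................#############..#######...................
154 378 ...................###############...........................
158 378 ..................###############............................
162 378 .................###############.............................
166 378 ................###################..........................
170 378 ................######################.......................
174 378 ...............#######################.......................
178 378 ...............#####################.........................
182 378 ..................###################........................
186 378 .........................#################...................
190 378 ..............................#....#.........................
194 378 .............................................................
198 378 ####.........................................................
202 378 ######.......................................................
```

```bash
python3 -c "
from h import *
g=cv2.cvtColor(cv2.imread('pics/scene7.png'),cv2.COLOR_BGR2HSV)
p=np.array([.5855,.1353,0]); zb=.1289
th=np.radians(np.arange(0,360,3))
for off in(-.003,0,.003):
  P=np.array([p+BY*off+[.029*np.cos(t),.029*np.sin(t),z] for z in zb+np.arange(0,.0641,.002) for t in th]); q=proj('scene',P)
  print(off,[(y,round(q[abs(q[:,1]-y)<.7,0].min(),1)) for y in(162,166,170,174,178)],'bottom row',q[:,1].max().round(1))
for y in(162,166,170,174,178): print(y,g[y,388:400,1])
"
```

```text
-0.003 [(162, np.float64(392.6)), (166, np.float64(391.7)), (170, np.float64(390.9)), (174, np.float64(390.1)), (178, np.float64(389.3))] bottom row 192.9
0 [(162, np.float64(393.9)), (166, np.float64(393.0)), (170, np.float64(392.3)), (174, np.float64(391.5)), (178, np.float64(390.7))] bottom row 192.5
0.003 [(162, np.float64(395.2)), (166, np.float64(394.5)), (170, np.float64(393.6)), (174, np.float64(392.8)), (178, np.float64(392.1))] bottom row 192.0
162 [96 94 94 97 96 84 53 20 11  8 12 18]
166 [94 94 94 98 95 70 26 14 12 10 12 10]
170 [96 97 94 92 84 49 30 24 19 16 12 10]
174 [95 95 95 89 68 37 32 35 36 36 27 21]
178 [96 94 92 82 59 43 32 32 29 31 30 27]
```

move_arm --targets '[[[0.5, 0, -0.5, 25, 0, 0, 0], [0.5, 0, -0.5, 55, 0, 0, 0], [0.5, 0, -0.5, 75, 0, 0, 0], [0.5, 0, -0.5, 78, 0, 0, 0], [0.5, 0, -0.5, 78, 0, 0, 0], [0.5, 0, -0.5, 78, 0, 0, 0]]]'

```text
clock: 23.38
tool_pos: [0.5856, 0.137, 0.0917]
eef_rot: [0.752, 0.66, 0.001, 0.0]
contact_force: [-0.5, 0.8, -3.2]
opening: 0.653
finger_force: 20.0
```

```bash
python3 -c "
from h import *
p=r.get_state()['tool_pos']; print(box(p))"
```

```text
[  1.  -61.7  91.7]
```

move_arm --targets '[[[0.5, -0.8, -0.8, 0, 0, 0, 0], [0.5, -0.8, -0.8, 15, 0, 0, 0], [0.5, -0.8, -0.8, 28, 0, 0, 0], [0.5, -0.8, -0.8, 28, 0, 0, 0]]]'

```text
clock: 23.88
tool_pos: [0.5835, 0.1372, 0.0612]
eef_rot: [0.751, 0.66, -0.0, -0.001]
contact_force: [0.3, 2.1, -4.9]
opening: 0.652
finger_force: 20.0
```

move_arm --targets '[[[0.5, 0, 0, 5, 0, 0, 0], [0.5, 0, 0, 10, 0, 0, 0], [0.5, 0, 0, 14, 0, 0, 0], [0.5, 0, 0, 14, 0, 0, 0]]]'

```text
clock: 24.38
tool_pos: [0.5842, 0.1372, 0.0484]
eef_rot: [0.751, 0.66, 0.001, -0.0]
contact_force: [1.9, 5.3, -2.6]
opening: 0.652
finger_force: 20.0
```

move_arm --targets '[[[0.5, 1.5, 0, 0, 0, 0, 0], [0.5, 1.5, 0, 0, 0, 0, 0], [0.5, 1.5, 0, 2, 0, 0, 0], [0.5, 1.5, 0, 2, 0, 0, 0]]]'

```text
clock: 24.88
tool_pos: [0.5841, 0.1377, 0.0466]
eef_rot: [0.752, 0.66, 0.0, 0.0]
contact_force: [0.7, 3.4, -2.1]
opening: 0.652
finger_force: 20.0
```

move_arm --targets '[[[0.5, 1.5, 0, 0, 0, 0, 0], [0.5, 1.5, 0, 0, 0, 0, 0], [0.5, 1.5, 0, 0, 0, 0, 0]]]'

```text
clock: 25.25
tool_pos: [0.5838, 0.1383, 0.0464]
eef_rot: [0.752, 0.659, -0.001, 0.0]
contact_force: [-0.7, 1.1, -3.2]
opening: 0.649
finger_force: 20.0
```

Free on both sides now. Seating it on the floor.

move_arm --targets '[[[0.5, 0, 0, 1, 0, 0, 0], [0.5, 0, 0, 2, 0, 0, 0], [0.5, 0, 0, 2, 0, 0, 0]]]'

```text
clock: 25.62
tool_pos: [0.5839, 0.1381, 0.0456]
eef_rot: [0.752, 0.659, -0.001, 0.0]
contact_force: [-2.6, -2.2, 6.9]
opening: 0.651
finger_force: 20.0
```

move_arm --targets '[[[0.75, 0, 0, 0, 0, 0, 0], [0.85, 0, 0, 0, 0, 0, 0], [0.85, 0, 0, 0, 0, 0, 0], [0.85, 0, 0, -20, 0, 0, 0], [0.85, 0, 0, -60, 0, 0, 0], [0.85, 0, 0, -110, 0, 0, 0], [0.85, 0, 0, -160, 0, 0, 0], [0.85, 50, 0, -180, 0, 0, 0], [0.85, 110, 0, -180, 0, 0, 0], [0.85, 170, 0, -180, 0, 0, 0]]]'

```text
clock: 26.88
tool_pos: [0.6067, 0.3094, 0.227]
eef_rot: [0.752, 0.659, 0.001, 0.0]
contact_force: [-0.2, 0.6, -0.4]
opening: 0.847
finger_force: 0.0
```

move_arm --targets '[[[0.85, 60, 0, 0, 0, 0, 0], [0.85, 120, 0, 0, 0, 0, 0], [0.85, 180, 0, 0, 0, 0, 0], [0.85, 180, -60, 0, 0, 0, 0], [0.85, 180, -120, 0, 0, 0, 0], [0.85, 180, -120, 0, 0, 0, 0], [0.85, 180, -120, 0, 0, 0, 0]]]'

```text
clock: 27.75
tool_pos: [0.5115, 0.5017, 0.2263]
eef_rot: [0.752, 0.66, 0.001, 0.0]
contact_force: [1.4, -0.6, 0.4]
opening: 0.851
finger_force: 0.0
```

```bash
python3 -c "
from h import *
I={n:r.snapshot(n)[:,:,::-1].copy() for n in('scene','top')}
for n in I: cv2.imwrite('pics/%s8.png'%n,I[n])
def blob(n,f,z,rad=40):
    h=cv2.cvtColor(I[n],cv2.COLOR_BGR2HSV).astype(int); c=proj(n,[z])[0].astype(int); m=f(h).astype(np.uint8); k=np.zeros_like(m); a,b=c; k[b-rad:b+rad,a-rad:a+rad]=m[b-rad:b+rad,a-rad:a+rad]
    q=[x for x in cv2.findContours(k,0,1)[0] if cv2.contourArea(x)>20]
    for x in q: M=cv2.moments(x); yield (M['m10']/M['m00'],M['m01']/M['m00']),cv2.contourArea(x),cv2.boundingRect(x)
grey=lambda h:(h[...,1]<45)&(h[...,2]>60)
green=lambda h:(h[...,0]>45)&(h[...,0]<80)&(h[...,1]>90)
jar=C-.061*BY; br=C+.066*BY; no=C-.1215*BY
for n in I:
  for nm,f,z,hz,rad in(('jar',grey,jar,.08,22),('punch',grey,no,.09,12),('brick',green,br,.05,25)):
    for p,a,b in blob(n,f,z+[0,0,hz],rad): print(n,nm,np.round(p,1),a,b,box(onz(n,p,hz)))
"
```

```text
scene jar [380.9 204.1] 23.0 (380, 197, 4, 17) [   5.3 -112.3   80. ]
scene jar [401.8 199. ] 825.0 (386, 182, 32, 34) [  9.1 -68.   80. ]
scene punch [375.8 204.1] 165.5 (369, 196, 15, 16) [   7.5 -125.6   90. ]
scene brick [456.1 188.7] 427.5 (442, 175, 28, 30) [ 9.  67.9 50. ]
top jar [260.4 176.4] 598.0 (246, 163, 30, 28) [ -2.1 -63.5  80. ]
top punch [286.4 178.2] 76.5 (282, 173, 10, 12) [  -0.5 -120.3   90. ]
top brick [204.1 170. ] 491.0 (193, 157, 24, 27) [ 0.5 67.8 50. ]
```

```bash
python3 -c "
from h import *
th=np.radians(np.arange(0,360,5))
def cyl(n,c,parts):
  q=proj(n,np.array([c+[r*np.cos(t),r*np.sin(t),z] for r,zs in parts for z in zs for t in th])); return q.min(0).round(1),q.max(0).round(1)
for n in('scene','top'):
  print(n,'jar',cyl(n,C-.0605*BY,[(.029,(.006,.07)),(.0275,(.091,))]),'punch head',cyl(n,C-.1215*BY,[(.014,(.056,.086)),(.006,(.096,))]))
for n in('scene','top'):
  g=cv2.imread('pics/%s8.png'%n); g0=cv2.imread('pics/%s0.png'%n)
  d=(cv2.absdiff(cv2.GaussianBlur(g,(5,5),0),cv2.GaussianBlur(g0,(5,5),0)).max(2)>25).astype(np.uint8)
  print(n,'changed',[cv2.boundingRect(c) for c in cv2.findContours(d,0,1)[0] if cv2.contourArea(c)>30])
h=cv2.cvtColor(cv2.imread('pics/scene8.png'),cv2.COLOR_BGR2HSV)
m=((h[...,2]<80)&(h[...,1]>90)).astype(np.uint8);k=np.zeros_like(m);k[170:230,395:455]=m[170:230,395:455]
print('block bbox',[cv2.boundingRect(c) for c in cv2.findContours(k,0,1)[0] if cv2.contourArea(c)>60])
q=proj('scene',[C+BX*x+BY*(.0055+y)+[0,0,z] for x in(-.028,.028) for y in(-.035,.035) for z in(.03,.066)]);print(q.round(1).tolist())
"
```

```text
scene jar (array([384.4, 180.4]), array([417.8, 226.2])) punch head (array([367.5, 195.9]), array([383., 216.]))
top jar (array([245.3, 161.6]), array([276.7, 191.8])) punch head (array([280.6, 171.7]), array([294.7, 186.3]))
scene changed [(304, 261, 25, 12), (170, 261, 49, 43), (302, 228, 29, 35), (369, 196, 15, 20), (386, 176, 66, 45), (507, 0, 93, 78)]
top changed [(0, 228, 32, 37), (433, 176, 46, 37), (281, 173, 14, 12), (221, 162, 55, 29), (340, 156, 28, 29), (0, 143, 36, 93)]
block bbox [(396, 209, 59, 21), (413, 177, 42, 41)]
[[406.4, 194.3], [409.1, 184.2], [434.4, 185.2], [438.0, 174.9], [418.7, 214.4], [422.0, 204.6], [447.4, 204.6], [451.7, 194.7]]
```

The jar, punch, block and brick all match the outlines expected for their seated poses, and no bystander changed. Handing in.

```bash
python3 -c "
from plant import r
print(r.finish_job())"
```

```text
the job is handed in; nothing more can be done
None
```

I handed the job in at about 28 s, with no verdict returned: the last camera check had the punch hanging in the notch, the block, jar and brick upright on the box floor, and no bystander moved.

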